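# Open the filter cover of a bench dust extractor

## Robot

A 7-joint arm with a two-finger parallel gripper is mounted at the origin on the work surface. World frame = base frame: x ahead of the robot, y to its left, z up, the work surface at z = 0. Lengths are in m, angles in rad, forces in N, time in s.
With the tool pointing down it reaches from about 0.4 to 0.925 m from the base axis. Payload 5.6 kg.
Tool frame: the origin (TCP) lies at the very end of the fingers, on their centre line; the grasp point (between the pads) lies 19 mm behind it (tcp_to_grasp is the distance from the TCP to the grasp point, in m); z points along the fingers, y is the line along which they close (so a half turn about z gives the same grasp; the last joint's range is limited). The gripper opens to 85 mm and grips with 20 to 120 N. Pads are 22 mm wide; open, the fingers measure 114 mm over their backs; the gripper's body (76 mm by 85 mm) begins 54 mm behind the grasp point. The pads swing forward as they close: fully open they stand 13 mm farther back than shut.
Start: joints at [1.174, 0.468, -0.012, 1.603, 0.006, 1.071, -0.056], TCP at [0.225, -0.61, 0.231] pointing down, gripper open.
Joint ranges: [-2.53, 2.53], [-0.31, 2.02], [-1.57, 1.55], [0.28, 2.44], [-1.29, 4.43], [0.15, 1.84], [-2.92, 2.92]. Speed limits (rad/s): [2.57, 2.57, 3.14, 3.14, 3.14, 3.14, 3.14].

## Interface

Orientations are given as a unit quaternion [w, x, y, z].
In Python, from rig import * gives the robot as it stands. The module is installed in compiled form; this text tells all that it offers.
- The arm moves only by the shell command python3 -m pendant 'ROWS' [FORCE]. ROWS is JSON, one flat list of numbers, 7 for each row, row after row: the shift along the tool's x, y, z scaled (see below), then the turn, a rotation vector about the tool's x, y, z scaled (see below), then the opening, from -1 (shut) to 1 (fully open). A call has 1 to 12 rows; each row is the pose to reach, as a shift and turn from the pose commanded when the call began, along the tool's axes at that moment; what a row does not reach only later rows make up. The controller multiplies each number of a shift by 0.6 m and each number of a turn by 60 degrees. A row lasts 1/8 s, in which the tool goes at most 62.5 mm and 10.7 degrees, less where a joint would pass 70% of its speed; a pose out of reach is approached as far as the arm can. A call with a number of a shift or a turn outside -1 to 1 is refused whole. A call with a gripper value outside its range is refused whole. The fingers move at their own pace and stop on an object; FORCE is the grip in N (left out, the last holds). Time passes only in rows, so rows that repeat a pose let the fingers close. It gives the time, the measured TCP pose, the force, the opening and the grip force at its end, in the units of the state.
- state(): the state, without advancing time (a new reading comes with each control period).
- camera(name): name is "scene" or "top"; returns the picture (420x560x3 uint8, red, green, blue); there is no depth.
- camera_model(name): a dict with "vertical_fov" (degrees; the focal length in pixels is half the picture's height over the tangent of half this angle, whatever the lens; pixels are square), "cx", "cy" (the principal point, pixels), "position" and "attitude" of the camera in the world. Camera axes: x right, y up, looking along -z (the intrinsics and any distortion apply to the point x, -y, -z); pixel columns grow to the right and rows downward; lengths in m; the calibration is good to about 2 mm. A picture is of the moment at which its call begins. camera_model takes no time and is no camera call.
- hand_in(): hands the job in; it is judged then, once.
The state is a dict: "time": time; "q": joint angles; "dq": joint speeds; "joint_efforts": joint torques, N m; "position": TCP position; "orientation": TCP orientation; "ft_force": force on the tool from outside, world axes, zero at the start; "ft_torque": the same for the moment, N m; "gripper_width": finger opening in m; "grasp_force": force on a finger pad.
Only numpy, scipy, OpenCV 4.12 (cv2) and the standard library are available. Lean on these libraries where they do the work, as an engineer would, in place of code of your own. Each camera call takes 0.05 s, during which the arm holds its last target. There are 200 camera calls.

## Task

The filter of the bench dust extractor is due for a change: press the snap tab beside its cover fully in, then push the released cover along its rails until the filter opening is completely uncovered and the cover lies flat on the ledge of the extractor. Only press and push: nothing is to be lifted, and the jar, bone and finds tray around it stay where they are.

Things in the scene. Friction and masses are not known exactly. Their poses are not given: they have to be found in the camera images.
- housing: the dust extractor, a white plastic box fixed to the bench: x -123 to 123, y -105 to 60 mm, deck 60 mm high. Origin on the bench below the centre line of the cover's lane; x = the way the cover is pushed open, z up. Two runners on the deck (top 62 mm high) carry the cover; rails 71 mm high, with lips to 75 mm over the seat that keep the cover down, guide it at y = +-49.5 mm.
- opening (a point): centre of the filter opening, 60 mm high, at x = -62, y = 0 in the housing's frame: 80 (x) by 52 mm (y), a white pleated filter inside, hidden under the seated cover. The lane's back wall is at housing x = -113.5 mm, 71 mm high.
- ledge (a point): the lane's free part beyond the opening, where the cover is to lie: point on the runners at x = 43, y = 0, z = 62 mm in the housing's frame (cover centred here = opening clear by 15 mm). A low end stop, 67 mm high, closes the lane at housing x = 113.5 mm; the cover meets it after about 125 mm of travel.
- cover: the filter cover, a loose grey plate 100 (x) by 96 (y) by 7 mm, 0.1 to 0.2 kg, axes as the housing's. Origin: centre of its underside; seated at x = -62, y = 0, z = 62 mm in the housing's frame. The opening is uncovered after 90 mm of travel along +x. It slides lightly and stays where left.
- rib (a point): top centre of the push rib on the cover, a bar 10 mm thick (x) by 56 mm (y), standing 16 mm above the plate; 20 mm towards +x from the cover's origin and 23 mm above its underside (85 mm above the bench). Pushing its -x face towards +x moves the cover; some 65 mm of bare plate lie behind it.
- snap_tab (a joint): travel of the snap tab, 0 (out) to 0.012 m (fully in), straight down; starts 0 to 2 mm in. About 5 N moves it and it stays where left (no return spring). Its catch stands 2 mm in front of the cover's +x edge, at the lane's -y side, and blocks it; pressed 9 mm or more it is sunk below the cover.
- tab_top (a point): centre of the top of the snap tab's press pad, a grey ribbed pad 30 (x) by 28 mm (y) at x = -4, y = -78 mm in the housing's frame, outside the -y rail. 92 mm above the bench when the tab is fully out, 80 mm when fully in.
- jar: bystander: closed specimen jar, diameter 56, height 75 mm, origin at the centre of its underside
- bone: bystander: small bone about 112 mm long, 24 mm high, lying along its x; origin on the bench below its middle
- tray: bystander: small white open finds tray 85 by 65 by 30 mm, origin at the centre of its underside
Not all that is in view belongs to the job. Leave any orange look-alike of the cover alone.

How it is judged:
By the outcome, as a careful person would: the job done as asked, in the order asked, and still so for the second after the job is handed in, with the robot touching nothing.
It also fails if it takes over 38 s, if anything falls off the work surface, if the arm or the gripper's body presses on something with over 40 N, if the wrist force passes 120 N, or if a joint passes its speed limit or range.

## Working session

There is one attempt and no reset: what is moved stays moved. The work goes in short steps, Python scripts to look and compute and a shell command to move; the robot and the scene stay as the last step left them, time stands still between calls to the robot, and variables do not carry over. Pictures are saved under pics/ and viewed, at most 10 in all, crops included, and the job is handed in when it is done.

```bash
mkdir -p pics; python3 - <<'E'
from rig import *
import cv2
for n in ("scene","top"):
    cv2.imwrite(f"pics/{n}0.png",camera(n)[:,:,::-1]); print(n,camera_model(n))
s=state();print(s)
E
```

```text
scene {'vertical_fov': 54.66439304263912, 'cx': 283.1167332667081, 'cy': 217.13454395045642, 'position': array([1.16087517, 0.10657658, 0.51613642]), 'attitude': array([0.59146074, 0.29304581, 0.34790316, 0.66577905])}
top {'vertical_fov': 56.31333069198719, 'cx': 286.29483467263225, 'cy': 212.4125987618552, 'position': array([0.46844297, 0.02778103, 0.84394797]), 'attitude': array([ 0.70900884,  0.04372156, -0.02588828, -0.70336668])}
{'time': 0.1, 'q': array([ 1.17402225,  0.46832204, -0.01159072,  1.60349218,  0.00599504,
        1.0714005 , -0.05627941]), 'dq': array([ 0.00011305, -0.00307869, -0.00060282, -0.00117691, -0.00016532,
       -0.00122757, -0.00132556]), 'joint_efforts': array([ 1.26340612e-03, -5.33519876e+01,  2.14004202e-02, -2.51966429e+01,
        1.13892742e-02,  4.30985107e-03,  3.41439996e-07]), 'position': array([ 0.22495273, -0.60931885,  0.23042849]), 'orientation': array([-7.69227065e-04,  9.84400964e-01,  1.75937807e-01, -1.96260293e-04]), 'ft_force': array([ 0.32322989, -0.80006425,  0.80273216]), 'ft_torque': array([ 0.01646133, -0.00793314, -0.00459143]), 'grasp_force': 0.0, 'gripper_width': 0.0851824101403025}
```

View pics/scene0.png

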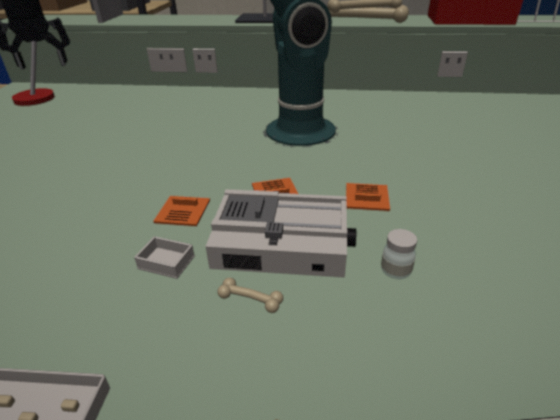

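View pics/top0.png

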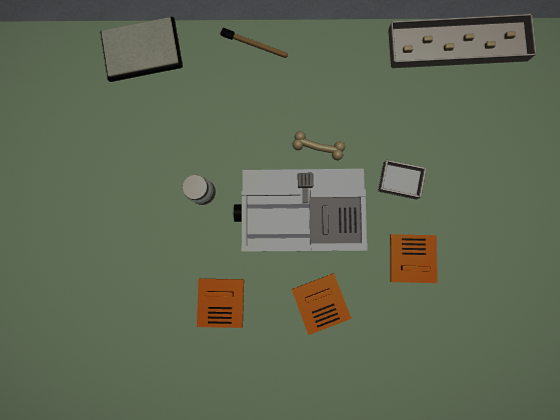

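The top view shows the housing at about (242–367, 170–251), with the cover at its right end, the tab at (306,180) and the rib at (325,220). Opening is towards image left. I'll enlarge it for exact corners.

```bash
python3 - <<'E'
import cv2
i=cv2.imread("pics/top0.png")[160:260,230:376]
i=cv2.resize(i,None,fx=5,fy=5,interpolation=cv2.INTER_CUBIC)
cv2.imwrite("pics/crop0.png",cv2.convertScaleAbs(i,alpha=1.3))
E
```

```text
(no output)
```

View pics/crop0.png

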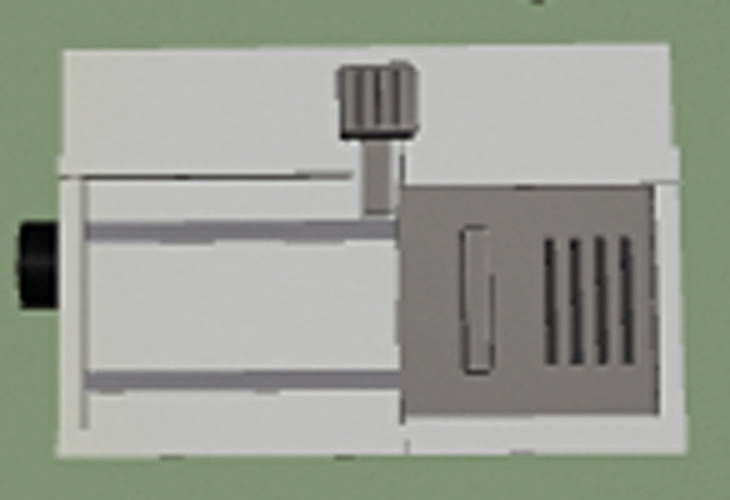

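The crop shows the deck's far corners at (64,50) and (670,44), the pad at (377,99), the rib top at about (475,299), and the cover's edges at columns 402 and 658.

```bash
cat > h.py <<'E'
from rig import *
import numpy as np
from scipy.spatial.transform import Rotation as R
from scipy.optimize import least_squares
def rot(q): return R.from_quat(np.roll(q,-1))
def proj(P,m,H=420):
    p=rot(m["attitude"]).inv().apply(np.atleast_2d(P)-m["position"]); f=H/2/np.tan(np.radians(m["vertical_fov"]/2))
    return np.c_[m["cx"]-f*p[:,0]/p[:,2], m["cy"]+f*p[:,1]/p[:,2]]
def h2w(P,s):
    return R.from_euler("z",s[2]).apply(np.atleast_2d(P))+[s[0],s[1],0]
S=None
E
python3 - <<'E'
from h import *
C=np.array([[64,50],[670,44],[462,228],[462,372],[402,300],[377,96],[81,300],[530,186.]])
P=np.array([[123,-105,60],[-123,-105,60],[-37,-28,85],[-37,28,85],[-12,6,69],[-4,-78,91],[113.5,0,67],[-60,-47.5,69]])/1000
uv=(C+.5)/5-.5+[230,160]
m=camera_model("top")
r=least_squares(lambda s:(proj(h2w(P,s),m)-uv).ravel(),[.5,0,1.57],loss="soft_l1")
print(r.x); print((proj(h2w(P,r.x),m)-uv).round(1))
s=r.x
for n,p in dict(tab=[-4,-78,92],rib=[-42,0,85],jar=[0,0,0]).items(): print(n,h2w(np.array(p)/1000,s))
print("scene tab px",proj(h2w(np.array([[-4,-78,92],[-42,0,85],[-123,-105,60],[123,-105,60]])/1000,s),camera_model("scene")))
q=state()["orientation"]; print(rot(q).as_matrix().round(3), state()["position"])
open("pose.txt","w").write(" ".join(map(str,s)))
E
```

```text
[0.5301996  0.01426284 1.57817062]
[[ 0.1 -0.7]
 [ 0.2  0.1]
 [ 0.3 -0.3]
 [ 0.5 -0.3]
 [-0.8  3.4]
 [ 0.3  0.2]
 [ 0.3  0.4]
 [-2.3 -0.7]]
tab [[0.60822698 0.01083814 0.092     ]]
rib [[ 0.53050932 -0.02773602  0.085     ]]
jar [[0.5301996  0.01426284 0.        ]]
scene tab px [[274.55894498 226.02011252]
 [260.58727345 203.18365478]
 [205.92056372 245.98442478]
 [347.47062012 254.99436764]]
[[ 0.938  0.346 -0.001]
 [ 0.346 -0.938  0.001]
 [-0.    -0.002 -1.   ]] [ 0.22495273 -0.60931885  0.23042849]
```

```bash
python3 -m pendant '[0.957,-0.748,0,0,0,0.33,-1, 0.957,-0.748,0,0,0,0.33,-1, 0.957,-0.748,0,0,0,0.33,-1, 0.957,-0.748,0,0,0,0.33,-1, 0.957,-0.748,0,0,0,0.33,-1, 0.957,-0.748,0,0,0,0.33,-1, 0.957,-0.748,0,0,0,0.33,-1, 0.957,-0.748,0,0,0,0.33,-1, 0.957,-0.748,0,0,0,0.33,-1, 0.957,-0.748,0,0,0,0.33,-1, 0.957,-0.748,0,0,0,0.33,-1, 0.957,-0.748,0,0,0,0.33,-1]'
python3 - <<'E'
from h import *
s=state();print(rot(s["orientation"]).as_matrix().round(3),s["position"],s["gripper_width"])
E
```

```text
time: 1.6
position: [0.6091, 0.0136, 0.2308]
orientation: [-0.001, 1.0, 0.006, -0.0]
ft_force: [0.1, -0.2, 1.0]
gripper_width: -0.0001
grasp_force: 0.0
[[ 1.     0.011 -0.   ]
 [ 0.011 -1.     0.001]
 [-0.    -0.001 -1.   ]] [0.60910389 0.01359284 0.23082043] -0.00010425539353663932
```

```bash
python3 -m pendant '[-0.002,0.005,0.1,0,0,0,-1, -0.002,0.005,0.18,0,0,0,-1, -0.002,0.005,0.21,0,0,0,-1, -0.002,0.005,0.21,0,0,0,-1]'
python3 - <<'E'
from h import *
import cv2
a=cv2.resize(camera("scene")[150:290,190:370],None,fx=4,fy=4,interpolation=cv2.INTER_CUBIC)
cv2.imwrite("pics/c1.png",a[:,:,::-1])
print(state()["ft_force"],state()["position"])
E
```

```text
time: 2.1
position: [0.6068, 0.0071, 0.1046]
orientation: [-0.0, 1.0, 0.004, -0.001]
ft_force: [0.1, 0.7, -0.5]
gripper_width: -0.0002
grasp_force: 0.0
[ 1.12546294 -0.16344576  0.57930513] [0.60794561 0.0072181  0.10615324]
```

View pics/c1.png

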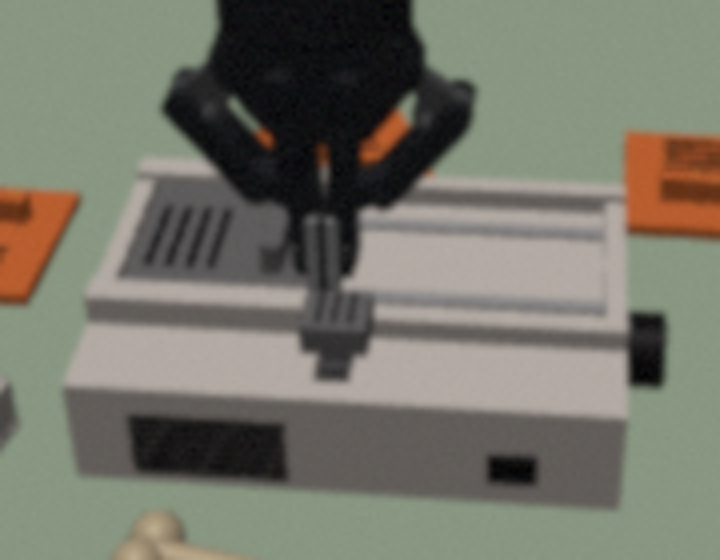

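The shut fingertips, at crop (325,290), are just above the pad at (338,308) and about 4 mm short in +y. I'll correct this while pressing.

```bash
python3 -m pendant '[0.001,-0.006,0.01,0,0,0,-1, 0.001,-0.006,0.02,0,0,0,-1, 0.001,-0.006,0.025,0,0,0,-1, 0.001,-0.006,0.03,0,0,0,-1, 0.001,-0.006,0.035,0,0,0,-1, 0.001,-0.006,0.04,0,0,0,-1, 0.001,-0.006,0.04,0,0,0,-1]'
```

```text
time: 3.02
position: [0.6079, 0.0107, 0.0811]
orientation: [-0.0, 1.0, 0.004, 0.0]
ft_force: [0.1, -0.1, 2.3]
gripper_width: 0.0002
grasp_force: 1.1
```

```bash
python3 -m pendant '[0,0,0.003,0,0,0,-1, 0,0,0.006,0,0,0,-1, 0,0,0.006,0,0,0,-1]'
```

```text
time: 3.4
position: [0.6082, 0.0108, 0.0797]
orientation: [0.0, 1.0, 0.004, 0.0]
ft_force: [-5.9, -0.5, 17.3]
gripper_width: 0.0002
grasp_force: 8.7
```

Force rose to 17 N at z = 79.7 mm, so the tab is fully in. Next: rise, go behind the rib and lower.

```bash
python3 -m pendant '[0,0,-0.08,0,0,0,-1, -0.065,0.056,-0.08,0,0,0,-1, -0.13,0.113,-0.08,0,0,0,-1, -0.13,0.113,-0.08,0,0,0,-1,  -0.13,0.113,-0.04,0,0,0,-1, -0.13,0.113,-0.01,0,0,0,-1, -0.13,0.113,-0.003,0,0,0,-1, -0.13,0.113,-0.003,0,0,0,-1]'
python3 - <<'E'
from h import *
import cv2
a=cv2.resize(camera("scene")[150:290,190:370],None,fx=4,fy=4,interpolation=cv2.INTER_CUBIC)
cv2.imwrite("pics/c2.png",a[:,:,::-1])
print(state()["ft_force"],state()["position"])
E
```

```text
time: 4.4
position: [0.5304, -0.0572, 0.0791]
orientation: [-0.0, 1.0, 0.004, -0.0]
ft_force: [0.1, 1.3, 0.3]
gripper_width: -0.0001
grasp_force: 0.0
[ 0.00613335 -0.23919268 -0.29844438] [ 0.53071819 -0.05737396  0.079565  ]
```

View pics/c2.png

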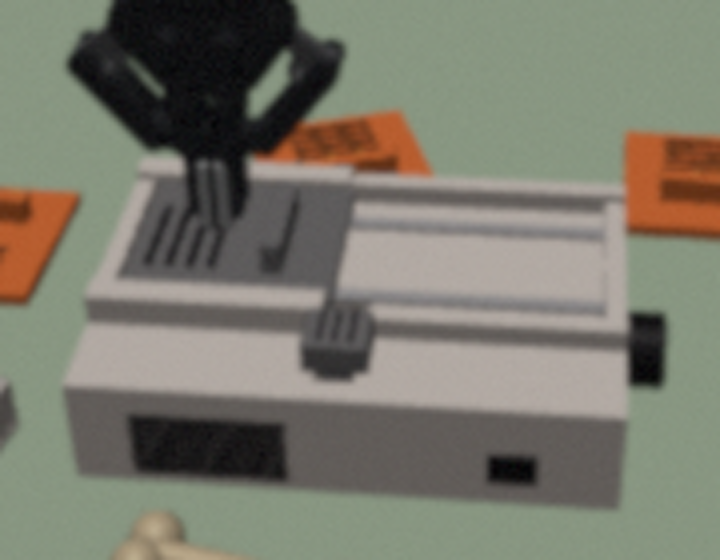

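The tab is down and the fingers, at crop (220,215), are behind the rib at (285,235). I'll lower 5 mm and push gently.

```bash
python3 -m pendant '[0,0,0.007,0,0,0,-1, 0,-0.015,0.007,0,0,0,-1, 0,-0.03,0.007,0,0,0,-1, 0,-0.045,0.007,0,0,0,-1, 0,-0.06,0.007,0,0,0,-1, 0,-0.08,0.007,0,0,0,-1, 0,-0.1,0.007,0,0,0,-1, 0,-0.12,0.007,0,0,0,-1, 0,-0.14,0.007,0,0,0,-1, 0,-0.16,0.007,0,0,0,-1, 0,-0.175,0.007,0,0,0,-1, 0,-0.185,0.007,0,0,0,-1]'
python3 - <<'E'
from h import *
import cv2
a=cv2.resize(camera("scene")[150:290,190:370],None,fx=4,fy=4,interpolation=cv2.INTER_CUBIC)
cv2.imwrite("pics/c3.png",a[:,:,::-1])
print(state()["ft_force"],state()["position"])
E
```

```text
time: 5.95
position: [0.5294, 0.0539, 0.0753]
orientation: [0.0, 1.0, 0.004, -0.0]
ft_force: [0.8, -1.7, 2.6]
gripper_width: -0.0003
grasp_force: 1.1
[ 0.10191682 -0.37468219  1.54050803] [0.52942258 0.05465396 0.07532903]
```

View pics/c3.png

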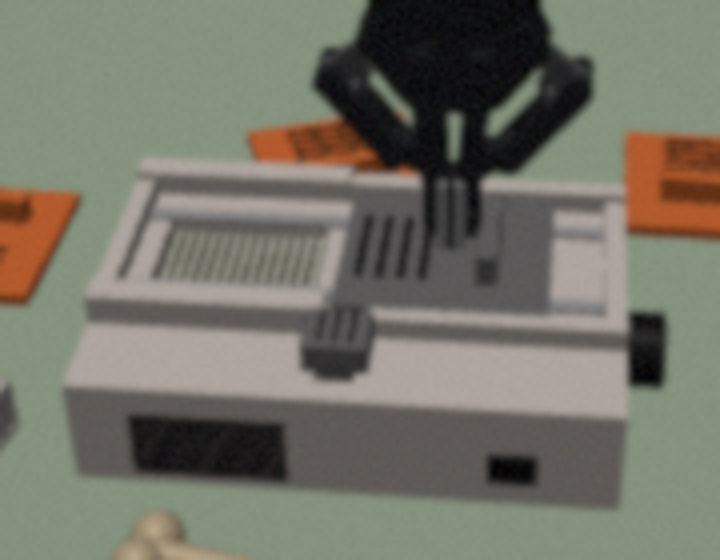

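The opening is exposed, with the cover's back edge near crop column 345 and a gap of about 22 mm to the end stop. I'll push 8 mm more, then back off and rise.

```bash
python3 -m pendant '[0,-0.007,0,0,0,0,-1, 0,-0.014,0,0,0,0,-1, 0,-0.014,0,0,0,0,-1, 0,0.01,0,0,0,0,-1, 0,0.01,0,0,0,0,-1, 0,0.01,-0.06,0,0,0,-1, 0,0.01,-0.15,0,0,0,-1, 0,0.1,-0.25,0,0,0,-1, 0,0.2,-0.25,0,0,0,-1, 0,0.3,-0.25,0,0,0,-1, 0,0.4,-0.25,0,0,0,-1, 0,0.4,-0.25,0,0,0,-1]'
python3 - <<'E'
from h import *
import cv2
a=cv2.resize(camera("scene")[150:290,190:370],None,fx=4,fy=4,interpolation=cv2.INTER_CUBIC)
b=cv2.resize(camera("top")[130:270,180:400],None,fx=3.5,fy=3.5,interpolation=cv2.INTER_CUBIC)
cv2.imwrite("pics/c4.png",a[:,:,::-1]);cv2.imwrite("pics/c5.png",b[:,:,::-1])
print(state()["ft_force"],state()["position"])
E
```

```text
time: 7.5
position: [0.53, -0.1929, 0.2251]
orientation: [0.001, 1.0, -0.001, -0.0]
ft_force: [-0.2, 0.5, -0.5]
gripper_width: -0.0002
grasp_force: 0.0
[-0.18977362  0.46614585 -0.09635161] [ 0.53087229 -0.18772478  0.22494375]
```

View pics/c4.png

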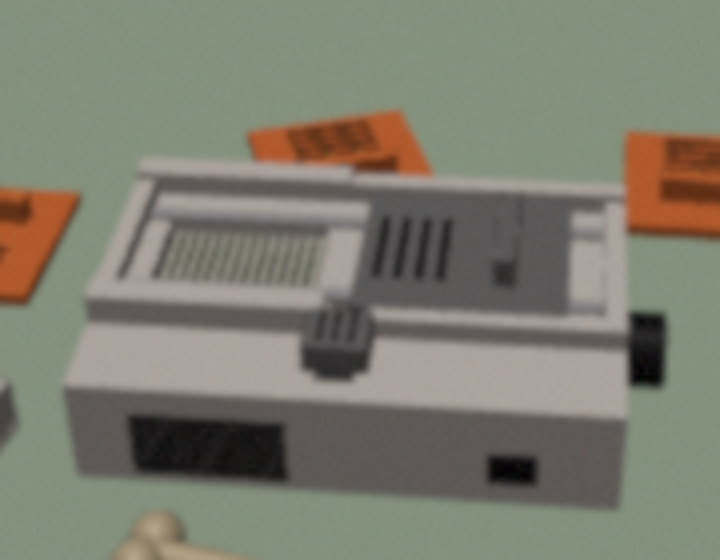

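View pics/c5.png

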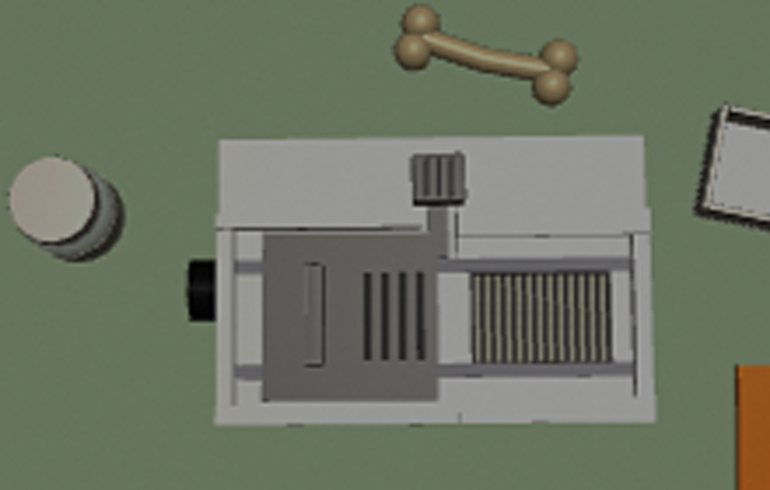

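Both views show the opening fully clear (crop columns 470–612), with the cover flat at columns 263–438. It is about 15–18 mm past the opening and short of the end stop. The jar, bone and tray haven't moved, and the arm is clear.

```bash
python3 -c "
from rig import *
print(hand_in())"
```

```text
the job is handed in; nothing more can be done
None
```

The job is handed in: the snap tab is fully in, the cover lies flat on the ledge with the filter opening completely uncovered, and the jar, bone and tray are where they were; it took about 8 s, and no verdict was returned.

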